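# Set four reagents out on their colour-coded stands

### The job

Set the reagents out for the staining run: put each of the three stickered vials and the light red dropper bottle upright into the well of the stand of its own colour (yellow, green, blue, red). Set them down, do not drop them, and do not tip any bottle over; leave the bench timer and the dark purple dropper bottle standing where they are.

Things in the scene. Friction and masses are not known exactly. Their poses are not given: they have to be found in the camera images.
- yellow_vial: loose white screw-cap vial with a yellow-orange band round the label and a round yellow sticker on its white cap; 27 mm diameter, 60 mm tall, the body 27 mm wide up to 45 mm, the cap above it 21 mm wide; about 40 g. Stands upright. Origin: centre of its underside, z up along its axis.
- green_vial: loose white screw-cap vial with a green band round the label and a round green sticker on its white cap; 30 mm diameter, 73 mm tall, the body 30 mm wide up to 55 mm, the cap narrower; about 50 g. Stands upright. Origin: centre of its underside, z up.
- blue_vial: loose white screw-cap vial with a blue band round the label and a round blue sticker on its white cap; 28 mm diameter, 62 mm tall, the body 28 mm wide up to 47 mm, the cap 22 mm wide; about 43 g. Stands upright. Origin: centre of its underside, z up.
- red_dropper: loose dropper bottle of light red glass with a red label band and a black dropper cap (no sticker); 29 mm diameter, 104 mm tall, the glass 29 mm wide up to 75 mm (grasp it high, at about 65 mm, so that its cap stays clear of the gripper), the cap 21 mm wide and less; about 65 g. Stands upright. Origin: centre of its underside, z up.
- yellow_stand: bottle stand fixed to the bench: yellow plastic disc of 72 mm diameter with a low rim round a shallow round well. The well is 50 mm wide inside; its floor lies 4 mm and the top of the rim 10 mm above the bench. Origin on the bench under the centre of the well, z up.
- green_stand: bottle stand fixed to the bench: green plastic disc of 72 mm diameter with a low rim round a shallow round well. The well is 50 mm wide inside; its floor lies 4 mm and the top of the rim 10 mm above the bench. Origin on the bench under the centre of the well, z up.
- blue_stand: bottle stand fixed to the bench: blue plastic disc of 72 mm diameter with a low rim round a shallow round well. The well is 50 mm wide inside; its floor lies 4 mm and the top of the rim 10 mm above the bench. Origin on the bench under the centre of the well, z up.
- red_stand: bottle stand fixed to the bench: red plastic disc of 72 mm diameter with a low rim round a shallow round well. The well is 50 mm wide inside; its floor lies 4 mm and the top of the rim 10 mm above the bench. Origin on the bench under the centre of the well, z up.
- bench_timer: bystander: small white bench timer, loose, standing upright on the bench, 26 mm thick (x), 68 mm wide (y), 62 mm tall, with a grey display and a red and a green button on its face. Origin: centre of its underside. Not to be moved.
- purple_dropper: bystander: dropper bottle of dark purple glass with a black dropper cap, loose, 29 mm diameter, 92 mm tall. Origin: centre of its underside. It belongs on none of the stands and is not to be moved.

How it is judged:
At the end, for the whole second after the job is handed in: Each of the four reagents stands upright (within 0.1 rad) and at rest on the floor of the well of its own colour's stand, its axis within 13 mm of the centre of the well; the timer and the purple dropper bottle stand upright within 20 mm of where they were (horizontal distance between yellow_vial and yellow_stand below 0.013 m and z of yellow_vial in the frame of yellow_stand between 0.001 and 0.008 m and angle between each of yellow_vial, green_vial, blue_vial, red_dropper, bench_timer, purple_dropper's own z axis and vertical below 0.1 rad and linear speed of each of yellow_vial, green_vial, blue_vial, red_dropper below 0.02 m/s and horizontal distance between green_vial and green_stand below 0.013 m and z of green_vial in the frame of green_stand between 0.001 and 0.008 m and horizontal distance between blue_vial and blue_stand below 0.013 m and z of blue_vial in the frame of blue_stand between 0.001 and 0.008 m and horizontal distance between red_dropper and red_stand below 0.013 m and z of red_dropper in the frame of red_stand between 0.001 and 0.008 m and distance of each of bench_timer, purple_dropper from where it was at the start of the episode below 0.02 m); the robot touches nothing.
It fails at once if a bottle, vial or the timer is tipped over (more than 0.7 rad) (angle between any of yellow_vial, green_vial, blue_vial, red_dropper, bench_timer, purple_dropper's own z axis and vertical above 0.7 rad).
It fails at once if the timer or the purple dropper bottle is moved by more than 20 mm (distance of any of bench_timer, purple_dropper from where it was at the start of the episode above 0.02 m).
It fails at once if a reagent is dropped into its stand (arrives there faster than 0.6 m/s) ((horizontal distance between yellow_vial and yellow_stand below 0.03 m and z of yellow_vial in the frame of yellow_stand below 0.025 m and linear speed of yellow_vial above 0.6 m/s) or (horizontal distance between green_vial and green_stand below 0.03 m and z of green_vial in the frame of green_stand below 0.025 m and linear speed of green_vial above 0.6 m/s) or (horizontal distance between blue_vial and blue_stand below 0.03 m and z of blue_vial in the frame of blue_stand below 0.025 m and linear speed of blue_vial above 0.6 m/s) or (horizontal distance between red_dropper and red_stand below 0.03 m and z of red_dropper in the frame of red_stand below 0.025 m and linear speed of red_dropper above 0.6 m/s)).
It also fails if it takes over 104 s, if anything falls off the work surface, if the arm or the gripper's body presses on something with over 40 N, if the wrist force passes 120 N, or if a joint passes its speed limit or range.

### The arm

A 6-joint arm with a two-finger parallel gripper is mounted at the origin on a cart in front of the work surface, level with it; the furniture and walls round the work are solid. World frame = base frame: x ahead of the robot, y to its left, z up, the work surface at z = 0. Lengths are in m, angles in rad, forces in N, time in s.
With the tool pointing down it reaches from about 0.25 to 0.775 m from the base axis. Payload 4 kg.
Tool frame: the origin (TCP) lies at the very end of the fingers, on their centre line; the grasp point (between the pads) lies 19 mm behind it; z points along the fingers, y is the line along which they close (so a half turn about z gives the same grasp; the last joint's range is limited). The gripper opens to 94 mm and grips with 3 to 60 N. Pads are 16 mm wide; open, the fingers measure 119 mm over their backs; the gripper's body (75 mm by 177 mm) begins 78 mm behind the grasp point.
Start: joints at [1.221, 0.087, 1.371, -0, 1.684, -0.103], TCP at [0.134, 0.533, 0.206] pointing down, gripper open.
Joint ranges: [-3.1, 3.1], [-0.76, 2.03], [0.27, 2.55], [-1.08, 4.22], [0.17, 2.65], [-2.57, 2.57]. Speed limits (rad/s): [2.79, 2.79, 3.14, 3.14, 3.14, 3.14].

### API

Orientations are given as [roll, pitch, yaw] about the fixed x, y, z axes, in that order (R = Rz(yaw) Ry(pitch) Rx(roll)).
In Python, from bench import robot, vision gives the robot as it stands.
- The arm moves only by the shell command python3 -m crank 'ROWS'. ROWS is JSON, a list of rows, each a list of 3 entries, a list of its own where there are three numbers: the closure, from 0 (fully open) to 1 (shut), then the shift along the tool's x, y, z in m, then the turn, a rotation vector about the tool's x, y, z in degrees. A call has 1 to 8 rows; each row shifts and turns the commanded pose from where the row before left it, along the tool's axes as they then stand; what a row does not reach is not made up. A row lasts 1/10 s, in which the tool goes at most 50 mm and 8.59 degrees, less where a joint would pass 70% of its speed; a pose out of reach is approached as far as the arm can. A call with a gripper value outside its range is refused whole. The fingers move at their own pace and stop on an object; the grip force is fixed at half the most. Time passes only in rows, so rows that do not move let the fingers close. It gives the time, the measured TCP pose, the force, the opening and the grip force at its end, in the units of the state.
- robot.get_obs(): the state, without advancing time (a new reading comes with each control period).
- vision.snapshot(name): name is "side" or "top"; returns a dict with "color" (420x560x3 uint8, red, green, blue), "z_map" (420x560 float32, m along the optical axis (not along the pixel's ray), 0 where there is no reading), "fx", "fy", "cx", "cy" (pixels), "dist" ([k1, k2, p1, p2, k3] as OpenCV has them; the pictures are not rectified), "R" (3x3) and "t" (3): a world point X has camera coordinates R X + t. Camera axes: x right, y down, z forward; pixel columns grow to the right and rows downward; lengths in m; the calibration is good to about 2 mm. A picture is of the moment at which its call begins.
- robot.close_job(): hands the job in; it is judged then, once.
The state is a dict: "time": time; "joint_positions": joint angles; "qvel": joint speeds; "joint_torque": joint torques, N m; "tool_pos": TCP position; "ee_rot": TCP orientation; "wrist_force": force on the tool from outside, world axes, zero at the start; "wrist_torque": the same for the moment, N m; "width": finger opening in m; "finger_force": force on a finger pad.
Only numpy, scipy, OpenCV 4.12 (cv2) and the standard library are available. Lean on these libraries where they do the work, as an engineer would, in place of code of your own. Each camera call takes 0.05 s, during which the arm holds its last target. There are 200 camera calls.

## Working session

There is one attempt and no reset: what is moved stays moved. The work goes in short steps, Python scripts to look and compute and a shell command to move; the robot and the scene stay as the last step left them, time stands still between calls to the robot, and variables do not carry over. Pictures are saved under pics/ and viewed, at most 14 in all, crops included, and the job is handed in when it is done.

```bash
mkdir -p pics
python3 - <<'E'
from bench import robot, vision
import cv2,pickle
for n in("top","side"):
    s=vision.snapshot(n); cv2.imwrite(f"pics/{n}0.png",s["color"][:,:,::-1]); pickle.dump(s,open(f"{n}0.pkl","wb"))
    print(n,s["fx"],s["dist"],-s["R"].T@s["t"],s["R"].round(2).tolist())
print(robot.get_obs())
E
```

```text
top 396.27447171234166 [-0.05631613  0.          0.          0.          0.        ] [3.92706458e-01 1.18743693e-05 1.10043802e+00] [[-0.03, -1.0, 0.0], [-0.99, 0.03, -0.12], [0.12, -0.01, -0.99]]
side 405.25530590992275 [-0.00397425  0.          0.          0.          0.        ] [ 0.38153484 -0.76421606  0.52035298] [[0.98, -0.21, 0.0], [-0.11, -0.52, -0.85], [0.18, 0.83, -0.53]]
{'time': 0.1, 'joint_positions': array([ 1.22087644e+00,  8.78767473e-02,  1.37206532e+00,  9.95632264e-06,
        1.68358135e+00, -1.03089082e-01]), 'qvel': array([-0.00027342, -0.00080589, -0.00444999,  0.00081534, -0.00041986,
       -0.00078405]), 'joint_torque': array([ 1.44445872e-03, -3.41254234e+01, -3.03301549e+01,  7.19201728e-02,
        3.04137392e-02, -8.90265687e-05]), 'tool_pos': array([0.13421394, 0.53288229, 0.20444276]), 'ee_rot': array([-3.13967316e+00, -2.08530731e-04,  2.89476276e+00]), 'wrist_force': array([ 0.13587834, -0.23206889,  0.54292954]), 'wrist_torque': array([ 0.05983408, -0.00235543,  0.01921376]), 'finger_force': 0.0, 'width': 0.09399997024021059}
```

View pics/top0.png

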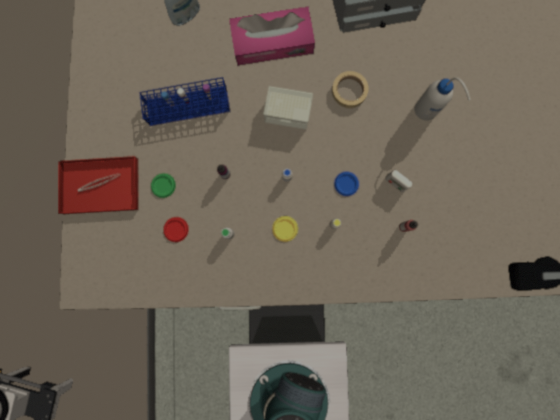

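View pics/side0.png

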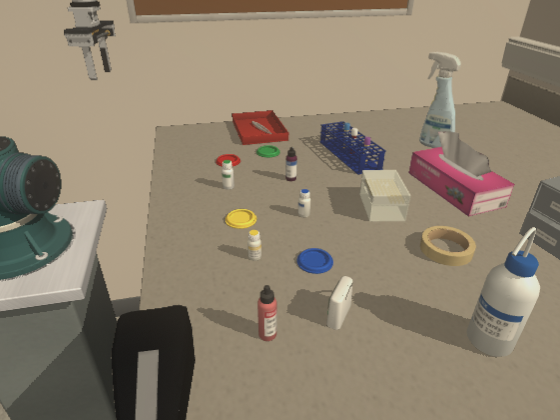

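Top view: stands at green (163,185), red (176,229), yellow (286,229) and blue (346,183). The vials are at green (227,233), blue (287,174) and yellow (336,223), the red dropper at (409,226), the timer at (400,180) and the purple dropper at (223,172). The side view shows them all upright.

```bash
cat > h.py <<'E'
import numpy as np,cv2
def ray(s,u,v):
    K=np.array([[s["fx"],0,s["cx"]],[0,s["fy"],s["cy"]],[0,0,1]])
    p=cv2.undistortPoints(np.array([[[u,v]]],float),K,np.array(s["dist"],float))[0,0]
    return -s["R"].T@s["t"], s["R"].T@np.array([p[0],p[1],1])
def plane(s,u,v,z):
    c,d=ray(s,u,v); return c+d*(z-c[2])/d[2]
def pix(s,X):
    K=np.array([[s["fx"],0,s["cx"]],[0,s["fy"],s["cy"]],[0,0,1]])
    return cv2.projectPoints(np.array([X],float),cv2.Rodrigues(s["R"])[0],s["t"],K,np.array(s["dist"],float))[0][0,0]
def tri(a,b):
    A=np.stack([a[1],-b[1]],1); k=np.linalg.lstsq(A,b[0]-a[0],rcond=None)[0]
    p,q=a[0]+k[0]*a[1],b[0]+k[1]*b[1]; return (p+q)/2,np.linalg.norm(p-q)
H={"yellow":(20,35),"green":(45,85),"blue":(100,125),"red":(0,8)}
def blob(s,col,u,v,r,smin=110,vmin=60):
    hsv=cv2.cvtColor(s["color"],cv2.COLOR_RGB2HSV); lo,hi=H[col]
    m=cv2.inRange(hsv,(lo,smin,vmin),(hi,255,255))
    if col=="red": m|=cv2.inRange(hsv,(170,smin,vmin),(180,255,255))
    w=np.zeros_like(m); cv2.circle(w,(u,v),r,255,-1); m&=w
    n,l,st,c=cv2.connectedComponentsWithStats(m)
    if n<2: return None
    i=1+np.argmax(st[1:,4]); 
    (x,y),_,=cv2.minEnclosingCircle(cv2.findContours((l==i).astype('uint8'),0,2)[0][0])[0],0
    return (x,y),c[i],st[i]
E
python3 - <<'E'
from h import *; import pickle
t=pickle.load(open("top0.pkl","rb"));d=pickle.load(open("side0.pkl","rb"))
for col,tp,sp in(("yellow",(286,229),(241,218)),("green",(163,185),(269,151)),("blue",(346,183),(315,260)),("red",(176,229),(228,160))):
    a=blob(t,col,*tp,18);b=blob(d,col,*sp,24)
    c,e=a[0],b[2]
    print(col,"stand",c,a[2],plane(t,*c,.008).round(4),"side",b[2],plane(d,b[2][0]+b[2][2]/2,b[2][1]+b[2][3]/2,.007).round(4))
for col,tp,sp,h in(("yellow",(336,223),(254,234),.06),("green",(227,232),(227,163),.073),("blue",(287,174),(305,191),.062)):
    a=blob(t,col,*tp,8,60);b=blob(d,col,*sp,6,60)
    print(col,"vial",a,b)
    if a is not None: print(plane(t,*a[1],h).round(4))
    if a and b: x,g=tri(ray(t,*a[1]),ray(d,*b[1]));print(x.round(4),g.round(4))
A=np.vstack([np.hstack([cv2.resize(t["color"][v-20:v+20,u-25:u+25],(250,200),interpolation=0) for u,v in((336,223),(227,232),(287,174))]),np.hstack([cv2.resize(t["color"][v-20:v+20,u-25:u+25],(250,200),interpolation=0) for u,v in((409,226),(400,180),(223,172))]),np.hstack([cv2.resize(d["color"][v-40:v+40,u-50:u+50],(250,200),interpolation=0) for u,v in((267,315),(254,245),(291,165))])])
cv2.imwrite("pics/crop.png",A[:,:,::-1])
E
```

```text
yellow stand (284.53704833984375, 228.38888549804688) [272 216  26  26 522] [ 0.4654 -0.0038  0.008 ] side [225 209  32  20 504] [ 0.4637 -0.0144  0.007 ]
green stand (162.77272033691406, 185.22727966308594) [152 174  23  23 418] [0.5956 0.3348 0.008 ] side [257 146  23  11 196] [0.594  0.3224 0.007 ]
blue stand (346.2616271972656, 183.36627197265625) [335 172  24  24 441] [ 0.587  -0.1801  0.008 ] side [298 248  35  26 685] [ 0.5848 -0.1882  0.007 ]
red stand (175.40036010742188, 229.14413452148438) [163 217  26  26 520] [0.4712 0.2983 0.008 ] side [216 154  25  12 192] [0.4706 0.2902 0.007 ]
yellow vial ((336.5, 222.0), array([336.63265306, 222.24489796]), array([333, 218,   8,   9,  49], dtype=int32)) ((253.5, 232.0), array([253.45454545, 232.05454545]), array([249, 229,  10,   7,  55], dtype=int32))
[ 0.4745 -0.1413  0.06  ]
[ 0.4734 -0.1412  0.0603] 0.0021
green vial ((224.875, 232.25), array([224.89189189, 232.13513514]), array([222, 229,   7,   7,  37], dtype=int32)) ((226.5, 161.5), array([226.5       , 161.33333333]), array([224, 160,   6,   4,  18], dtype=int32))
[0.4555 0.1514 0.073 ]
[0.4547 0.1517 0.0713] 0.0018
blue vial ((286.75, 172.25), array([286.7037037 , 172.22222222]), array([284, 170,   6,   6,  27], dtype=int32)) ((304.8333435058594, 190.5), array([304.68, 190.56]), array([302, 189,   7,   4,  25], dtype=int32))
[ 0.6117 -0.0134  0.062 ]
[ 0.6107 -0.0133  0.0622] 0.0018
```

View pics/crop.png

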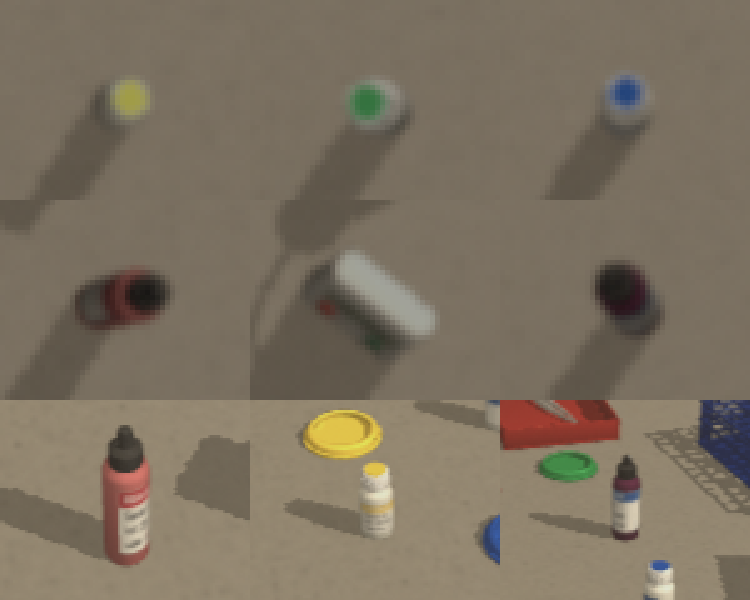

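The stickers triangulate to the given heights. In the crops the red dropper's tip is at top (413.4,224.6) and side (267,287). I'll start toward the green vial and triangulate the red tip.

```bash
python3 - <<'E'
from h import *; import pickle
t=pickle.load(open("top0.pkl","rb"));d=pickle.load(open("side0.pkl","rb"))
x,g=tri(ray(t,413.4,224.4),ray(d,267,287));print(x,g,plane(t,413.4,224.4,.1))
print(pix(t,[x[0],x[1],0]),pix(d,[x[0],x[1],0]),pix(d,[x[0],x[1],.075]))
print("base",plane(d,267.5,339,0), plane(t,402.8,227,0))
E
python3 -m crank '[[0,[0,0,0],[0,0,-7.07]],[0,[0,0,0],[0,0,-7.07]],[0,[-0.0292,-0.0347,0],[0,0,0]],[0,[-0.0292,-0.0347,0],[0,0,0]],[0,[-0.0292,-0.0347,0],[0,0,0]],[0,[-0.0292,-0.0347,0],[0,0,0]],[0,[-0.0292,-0.0347,0],[0,0,0]],[0,[-0.0292,-0.0347,0],[0,0,0]]]'
```

```text
[ 0.46099779 -0.33236495  0.09882189] 0.0010845235993227809 [ 0.46037701 -0.33190827  0.1       ]
[402.00210923 226.92016388] [267.3911871  332.48009925] [266.82950773 298.72973014]
base [ 0.45867887 -0.34496945  0.        ] [ 0.46071026 -0.33460689  0.        ]
time: 0.9
tool_pos: [0.3101, 0.3235, 0.2051]
ee_rot: [-3.141, -0.0, -3.141]
wrist_force: [-0.1, 1.2, -0.3]
width: 0.0937
finger_force: 0.0
```

```bash
python3 -m crank '[[0,[-0.029,-0.0344,0],[0,0,0]],[0,[-0.029,-0.0344,0],[0,0,0]],[0,[-0.029,-0.0344,0],[0,0,0]],[0,[-0.029,-0.0344,0],[0,0,0]],[0,[-0.029,-0.0344,0],[0,0,0]],[0,[0,0,0.035],[0,0,0]],[0,[0,0,0.035],[0,0,0]],[0,[0,0,0],[0,0,0]]]'
```

```text
time: 1.7
tool_pos: [0.4507, 0.1518, 0.1295]
ee_rot: [-3.139, -0.012, 3.14]
wrist_force: [-1.0, -0.1, -0.3]
width: 0.0938
finger_force: 0.0
```

```bash
python3 -m crank '[[0,[0,0,0.025],[0,0,0]],[0,[0,0,0.025],[0,0,0]],[0,[0,0,0.02],[0,0,0]],[0,[0,0,0],[0,0,0]],[0,[0,0,0],[0,0,0]]]'
```

```text
time: 2.2
tool_pos: [0.4552, 0.1536, 0.0669]
ee_rot: [3.141, 0.001, -3.141]
wrist_force: [-0.2, -0.4, 0.9]
width: 0.094
finger_force: 0.0
```

```bash
python3 -m crank '[[0,[0,-0.002,0.022],[0,0,0]],[0,[0,0,0.022],[0,0,0]],[0,[0,0,0],[0,0,0]],[0.6,[0,0,0],[0,0,0]],[1,[0,0,0],[0,0,0]],[1,[0,0,0],[0,0,0]],[1,[0,0,0],[0,0,0]],[1,[0,0,0],[0,0,0]]]'
```

```text
time: 3.0
tool_pos: [0.455, 0.1512, 0.0221]
ee_rot: [3.141, 0.001, 3.142]
wrist_force: [0.7, 0.4, 0.1]
width: 0.0577
finger_force: 0.0
```

```bash
python3 -m crank '[[1,[0,0,0],[0,0,0]],[1,[0,0,0],[0,0,0]],[1,[0,0,0],[0,0,0]],[1,[0,0,0],[0,0,0]],[1,[0,0,0],[0,0,0]],[1,[0,0,0],[0,0,0]],[1,[0,0,-0.02],[0,0,0]],[1,[0,0,-0.02],[0,0,0]]]'
```

```text
time: 3.8
tool_pos: [0.4537, 0.1509, 0.061]
ee_rot: [-3.141, -0.003, 3.142]
wrist_force: [-0.5, -1.0, -0.7]
width: 0.0288
finger_force: 30.0
```

```bash
python3 -m crank '[[1,[0,0,-0.03],[0,0,0]],[1,[0,0,-0.03],[0,0,0]],[1,[-0.02,0.026,-0.02],[0,0,0]],[1,[-0.03,0.039,0],[0,0,0]],[1,[-0.03,0.039,0],[0,0,0]],[1,[-0.03,0.039,0],[0,0,0]],[1,[-0.03,0.039,0],[0,0,0]],[1,[0,0,0],[0,0,0]]]'; python3 -m crank '[[1,[0,0,0],[0,0,0]],[1,[0,0,0.03],[0,0,0]],[1,[0,0,0.03],[0,0,0]],[1,[0,0,0],[0,0,0]],[1,[0,0,0],[0,0,0]]]'
```

```text
time: 4.6
tool_pos: [0.596, 0.3371, 0.1358]
ee_rot: [-3.141, -0.005, -3.138]
wrist_force: [0.5, -0.7, -0.9]
width: 0.0291
finger_force: 30.0
time: 5.1
tool_pos: [0.5939, 0.332, 0.0824]
ee_rot: [-3.141, -0.0, 3.141]
wrist_force: [0.4, 0.2, 0.2]
width: 0.0286
finger_force: 30.0
```

Run:
```python
from bench import vision
import cv2
t=vision.snapshot("top");s=vision.snapshot("side")
import numpy as np
A=np.hstack([cv2.resize(t["color"][130:250,110:250],(400,343)),cv2.resize(s["color"][80:200,180:320],(400,343))])
cv2.imwrite("pics/g1.png",A[:,:,::-1])
```

```text
(no output)
```

View pics/g1.png

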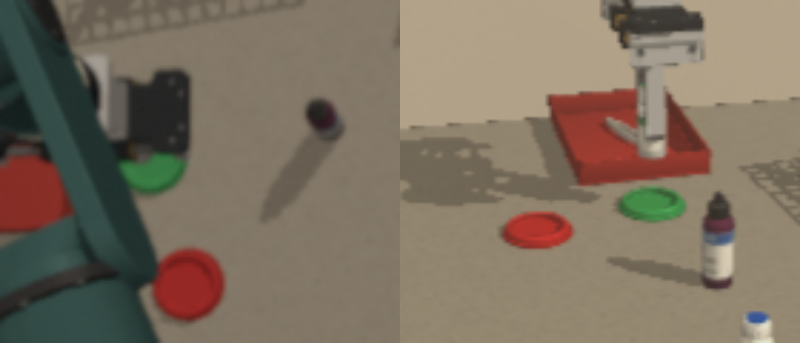

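The vial hangs upright at side crop (652,155), in line above the green stand at (652,204). Lowering it.

```bash
python3 -m crank '[[1,[-0.001,0.001,0.02],[0,0,0]],[1,[0,0,0.02],[0,0,0]],[1,[0,0,0.01],[0,0,0]],[1,[0,0,0.004],[0,0,0]],[1,[0,0,0.0015],[0,0,0]],[1,[0,0,0],[0,0,0]],[1,[0,0,0],[0,0,0]]]'
```

```text
time: 5.9
tool_pos: [0.5963, 0.3345, 0.0274]
ee_rot: [3.141, 0.002, -3.142]
wrist_force: [0.0, 0.6, 0.4]
width: 0.029
finger_force: 30.0
```

```bash
python3 -m crank '[[1,[0,0,0.001],[0,0,0]],[0.7,[0,0,0],[0,0,0]],[0.4,[0,0,0],[0,0,0]],[0.3,[0,0,0],[0,0,0]],[0.3,[0,0,0],[0,0,0]],[0.3,[0,0,0],[0,0,0]],[0.3,[0,0,-0.02],[0,0,0]],[0.3,[0,0,-0.04],[0,0,0]]]'
```

```text
time: 6.7
tool_pos: [0.5928, 0.3328, 0.0805]
ee_rot: [-3.138, -0.009, 3.142]
wrist_force: [1.4, 0.7, -0.2]
width: 0.0655
finger_force: 0.0
```

```bash
python3 -m crank '[[0.3,[0,0,-0.04],[0,0,0]],[0.3,[0,0,-0.04],[0,0,0]],[0.3,[-0.002,-0.043,0],[0,0,0]],[0.3,[-0.002,-0.043,0],[0,0,0]],[0.3,[-0.002,-0.043,0],[0,0,0]],[0.3,[-0.002,-0.043,0],[0,0,0]],[0.3,[-0.002,-0.043,0],[0,0,0]],[0.3,[-0.002,-0.043,0],[0,0,0]]]';python3 -m crank '[[0.3,[-0.002,-0.043,0],[0,0,0]],[0.3,[-0.002,-0.043,0],[0,0,0]],[0.3,[0,0,0],[0,0,0]],[0.3,[0,0,0],[0,0,0]]]'
```

```text
time: 7.5
tool_pos: [0.6074, 0.0745, 0.1651]
ee_rot: [3.142, 0.0, -3.141]
wrist_force: [-0.1, 0.2, 0.5]
width: 0.0657
finger_force: 0.0
time: 7.9
tool_pos: [0.6115, -0.0105, 0.1649]
ee_rot: [3.141, -0.0, 3.14]
wrist_force: [0.6, -0.0, -0.2]
width: 0.0658
finger_force: 0.0
```

Run:
```python
from bench import vision,robot
from h import *
t=vision.snapshot("top");s=vision.snapshot("side")
a=blob(t,"green",163,185,20,60);print(a and a[2])
A=np.hstack([cv2.resize(t["color"][130:250,110:250],(400,343)),cv2.resize(s["color"][80:200,180:320],(400,343))])
cv2.imwrite("pics/g2.png",A[:,:,::-1]);print(robot.get_obs()["tool_pos"])
```

```text
[151 173  25  25 375]
[ 0.6115497  -0.00875755  0.16498685]
```

View pics/g2.png

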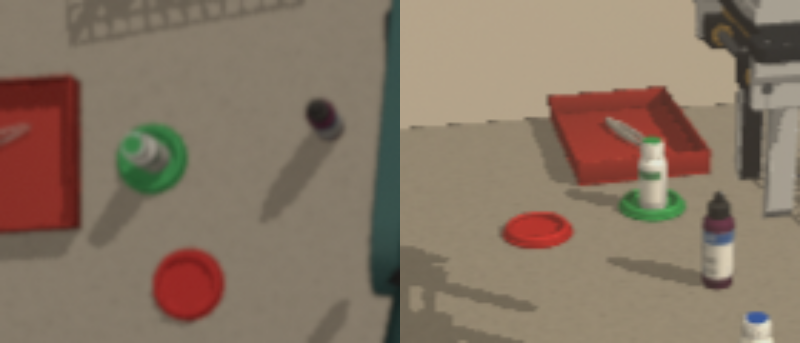

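The green vial stands upright in its well: side crop (652,180), sticker at top crop (132,145). The purple dropper is untouched. Descending on the blue vial.

```bash
python3 -m crank '[[0.3,[0,-0.003,0.04],[0,0,0]],[0.3,[0,0,0.04],[0,0,0]],[0.3,[0,0,0.02],[0,0,0]],[0.3,[0,0,0],[0,0,0]],[0.3,[0,0,0],[0,0,0]]]'
```

```text
time: 8.5
tool_pos: [0.6118, -0.0114, 0.0654]
ee_rot: [3.141, 0.0, -3.14]
wrist_force: [0.6, 0.8, 0.4]
width: 0.0657
finger_force: 0.0
```

```bash
python3 -m crank '[[0.3,[0,-0.0015,0.025],[0,0,0]],[0.3,[0,0,0.024],[0,0,0]],[1,[0,0,0],[0,0,0]],[1,[0,0,0],[0,0,0]],[1,[0,0,0],[0,0,0]],[1,[0,0,0],[0,0,0]],[1,[0,0,0],[0,0,0]],[1,[0,0,0],[0,0,0]]]';python3 -m crank '[[1,[0,0,0],[0,0,0]],[1,[0,0,0],[0,0,0]]]'
```

```text
time: 9.3
tool_pos: [0.6125, -0.0143, 0.0174]
ee_rot: [3.141, 0.002, 3.142]
wrist_force: [0.3, 0.7, 3.8]
width: 0.0278
finger_force: 30.0
time: 9.5
tool_pos: [0.6125, -0.0142, 0.0174]
ee_rot: [3.141, 0.002, -3.142]
wrist_force: [0.2, 1.3, 4.9]
width: 0.0276
finger_force: 30.0
```

```bash
python3 -m crank '[[1,[0,0,-0.02],[0,0,0]],[1,[0,0,-0.03],[0,0,0]],[1,[0,0,-0.03],[0,0,0]],[1,[0.0065,-0.0415,0],[0,0,0]],[1,[0.0065,-0.0415,0],[0,0,0]],[1,[0.0065,-0.0415,0],[0,0,0]],[1,[0.0065,-0.0415,0],[0,0,0]],[1,[0,0,0],[0,0,0]]]';python3 -m crank '[[1,[0,0,0.02],[0,0,0]],[1,[0,0,0.02],[0,0,0]],[1,[0,0,0],[0,0,0]],[1,[0,0,0],[0,0,0]]]'
```

```text
time: 10.3
tool_pos: [0.584, -0.1855, 0.095]
ee_rot: [-3.14, -0.002, 3.135]
wrist_force: [0.1, 0.5, -0.0]
width: 0.0276
finger_force: 30.0
time: 10.7
tool_pos: [0.5852, -0.1795, 0.0553]
ee_rot: [3.141, -0.002, -3.141]
wrist_force: [-0.1, 0.2, 1.0]
width: 0.0275
finger_force: 30.0
```

```bash
python3 -m crank '[[1,[-0.001,0,0.015],[0,0,0]],[1,[0,0,0.012],[0,0,0]],[1,[0,0,0.005],[0,0,0]],[1,[0,0,0.002],[0,0,0]],[1,[0,0,0.0005],[0,0,0]],[1,[0,0,0],[0,0,0]]]'
```

```text
time: 11.3
tool_pos: [0.5869, -0.1805, 0.0216]
ee_rot: [-3.141, 0.001, 3.142]
wrist_force: [0.1, -0.3, -0.1]
width: 0.0278
finger_force: 30.0
```

```bash
python3 -m crank '[[0.8,[0,0,0],[0,0,0]],[0.5,[0,0,0],[0,0,0]],[0.3,[0,0,0],[0,0,0]],[0.3,[0,0,0],[0,0,0]],[0.3,[0,0,0],[0,0,0]],[0.3,[0,0,-0.02],[0,0,0]],[0.3,[0,0,-0.04],[0,0,0]],[0.3,[0,0,-0.04],[0,0,0]]]'; python3 -m crank '[[0.3,[0.037,0.013,0],[0,0,0]],[0.3,[0.038,0.013,0],[0,0,0]],[0.3,[0.038,0.013,0],[0,0,0]],[0.3,[0,0,0],[0,0,0]],[0.3,[0,0,0.03],[0,0,0]],[0.3,[0,0,0],[0,0,0]],[0.3,[0,0,0],[0,0,0]]]'
```

```text
time: 12.1
tool_pos: [0.5857, -0.18, 0.1214]
ee_rot: [3.14, -0.003, 3.142]
wrist_force: [0.3, -0.5, 0.6]
width: 0.0657
finger_force: 0.0
time: 12.8
tool_pos: [0.4738, -0.1414, 0.0914]
ee_rot: [3.141, -0.001, 3.142]
wrist_force: [0.0, -0.0, 0.1]
width: 0.0659
finger_force: 0.0
```

```bash
python3 -m crank '[[0.3,[0,0,0.03],[0,0,0]],[0.3,[0,0,0.025],[0,0,0]],[0.3,[0,0,0.022],[0,0,0]],[1,[0,0,0],[0,0,0]],[1,[0,0,0],[0,0,0]],[1,[0,0,0],[0,0,0]],[1,[0,0,0],[0,0,0]],[1,[0,0,0],[0,0,0]]]';python3 -m crank '[[1,[0,0,0],[0,0,0]],[1,[0,0,0],[0,0,0]],[1,[0,0,0],[0,0,0]]]'
```

```text
time: 13.6
tool_pos: [0.4745, -0.1417, 0.0158]
ee_rot: [-3.141, 0.002, 3.142]
wrist_force: [-0.2, 0.3, 0.5]
width: 0.0292
finger_force: 0.2
time: 13.9
tool_pos: [0.4744, -0.1415, 0.0156]
ee_rot: [-3.141, 0.002, 3.142]
wrist_force: [-0.9, 0.7, 5.3]
width: 0.0267
finger_force: 30.0
```

Run:
```python
from bench import vision
from h import *
t=vision.snapshot("top");s=vision.snapshot("side")
A=np.hstack([cv2.resize(t["color"][140:260,270:430],(400,300)),cv2.resize(s["color"][170:350,200:360],(400,450))[:300]])
cv2.imwrite("pics/y1.png",A[:,:,::-1])
```

```text
(no output)
```

View pics/y1.png

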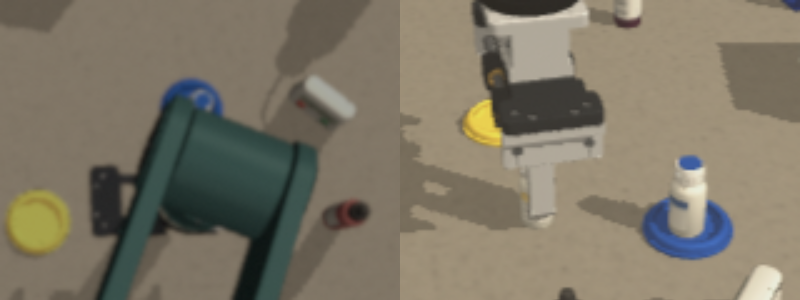

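The blue vial stands in its well (side crop 687,215) and the yellow vial is between the fingers at (538,205). Carrying yellow across.

```bash
python3 -m crank '[[1,[0,0,-0.02],[0,0,0]],[1,[0,0,-0.03],[0,0,0]],[1,[0.001,0.034,0],[0,0,0]],[1,[0.002,0.034,0],[0,0,0]],[1,[0.003,0.034,0],[0,0,0]],[1,[0.003,0.034,0],[0,0,0]],[1,[0,0,0],[0,0,0]],[1,[0,0,0],[0,0,0]]]'
```

```text
time: 14.8
tool_pos: [0.4642, -0.0051, 0.064]
ee_rot: [-3.141, -0.001, -3.14]
wrist_force: [-0.6, -1.0, 1.3]
width: 0.0266
finger_force: 30.0
```

```bash
python3 -m crank '[[1,[-0.001,0,0.02],[0,0,0]],[1,[0,0,0.015],[0,0,0]],[1,[0,0,0.006],[0,0,0]],[1,[0,0,0.002],[0,0,0]],[1,[0,0,0.001],[0,0,0]],[1,[0,0,0],[0,0,0]]]'
```

```text
time: 15.4
tool_pos: [0.4661, -0.0058, 0.0211]
ee_rot: [-3.141, 0.001, 3.141]
wrist_force: [-0.2, -0.1, -1.7]
width: 0.0267
finger_force: 30.0
```

```bash
python3 -m crank '[[1,[0,0,0.001],[0,0,0]],[0.8,[0,0,0],[0,0,0]],[0.5,[0,0,0],[0,0,0]],[0.3,[0,0,0],[0,0,0]],[0.3,[0,0,0],[0,0,0]],[0.3,[0,0,0],[0,0,0]],[0.3,[0,0,-0.02],[0,0,0]],[0.3,[0,0,-0.04],[0,0,0]]]'; python3 -m crank '[[0.2,[0,0,-0.04],[0,0,0]],[0.2,[0,0,-0.04],[0,0,0]],[0.2,[0,-0.041,0],[0,0,0]],[0.2,[0,-0.041,0],[0,0,0]],[0.2,[0,-0.041,0],[0,0,0]],[0.2,[0,-0.041,0],[0,0,0]],[0.2,[0.002,-0.041,0],[0,0,0]],[0.2,[0.002,-0.041,0],[0,0,0]]]';python3 -m crank '[[0.2,[0,-0.041,0],[0,0,0]],[0.2,[0,-0.040,0],[0,0,0]],[0.2,[0,0,0],[0,0,0]],[0.2,[0,0,0],[0,0,0]],[0.2,[0,0,0],[0,0,0]]]'
```

```text
time: 16.2
tool_pos: [0.4625, -0.0049, 0.0766]
ee_rot: [3.14, -0.008, -3.142]
wrist_force: [0.6, -0.7, 0.0]
width: 0.0656
finger_force: 0.0
time: 17.0
tool_pos: [0.4613, -0.253, 0.1595]
ee_rot: [3.141, 0.0, 3.142]
wrist_force: [0.8, 0.4, 0.4]
width: 0.0751
finger_force: 0.0
time: 17.5
tool_pos: [0.4616, -0.3314, 0.1593]
ee_rot: [3.141, -0.0, -3.141]
wrist_force: [-0.1, 0.7, 0.3]
width: 0.0754
finger_force: 0.0
```

Run:
```python
from bench import vision
from h import *
t=vision.snapshot("top");s=vision.snapshot("side")
A=np.hstack([cv2.resize(t["color"][160:280,250:410],(400,300)),cv2.resize(s["color"][170:350,200:360],(400,450))])if 0 else np.hstack([cv2.resize(t["color"][140:320,270:430],(400,450)),cv2.resize(s["color"][180:360,200:360],(400,450))])
cv2.imwrite("pics/r1.png",A[:,:,::-1])
```

```text
(no output)
```

View pics/r1.png

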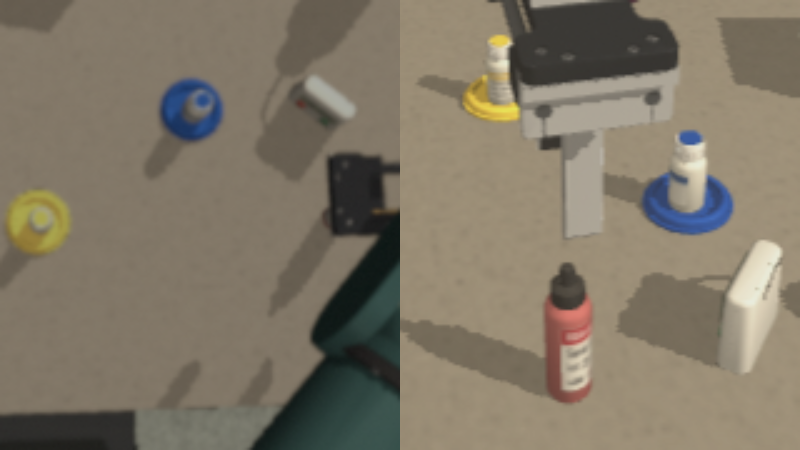

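Yellow and blue both stand in their wells, at side crop (499,75) and (687,180). The red bottle is at (568,340), under the fingers. Descending.

```bash
python3 -m crank '[[0.2,[0,-0.001,0.035],[0,0,0]],[0.2,[0,0,0.03],[0,0,0]],[0.2,[0,0,0.025],[0,0,0]],[0.2,[0,0,0.022],[0,0,0]],[1,[0,0,0],[0,0,0]],[1,[0,0,0],[0,0,0]],[1,[0,0,0],[0,0,0]],[1,[0,0,0],[0,0,0]]]';python3 -m crank '[[1,[0,0,0],[0,0,0]],[1,[0,0,0],[0,0,0]],[1,[0,0,0],[0,0,0]],[1,[0,0,0],[0,0,0]]]'
```

```text
time: 18.4
tool_pos: [0.4627, -0.334, 0.0495]
ee_rot: [-3.139, 0.003, -3.141]
wrist_force: [0.2, 0.9, 0.2]
width: 0.0466
finger_force: 0.0
time: 18.8
tool_pos: [0.4619, -0.3336, 0.0481]
ee_rot: [-3.141, 0.001, 3.141]
wrist_force: [-0.7, 0.5, 1.7]
width: 0.0288
finger_force: 30.0
```

```bash
python3 -m crank '[[1,[0,0,-0.02],[0,0,0]],[1,[0,0,-0.04],[0,0,0]],[1,[0,0,-0.04],[0,0,0]],[1,[0,0.03,-0.02],[0,0,0]],[1,[0,0.04,0],[0,0,0]],[1,[0,0.04,0],[0,0,0]],[1,[0,0.04,0],[0,0,0]],[1,[0,0.04,0],[0,0,0]]]';python3 -m crank '[[1,[0,0.04,0],[0,0,0]],[1,[0,0.04,0],[0,0,0]],[1,[0,0.04,0],[0,0,0]],[1,[0,0.04,0],[0,0,0]],[1,[0,0.04,0],[0,0,0]],[1,[0,0.04,0],[0,0,0]],[1,[0,0.04,0],[0,0,0]],[1,[0,0.04,0],[0,0,0]]]';python3 -m crank '[[1,[-0.003,0.04,0],[0,0,0]],[1,[-0.003,0.04,0],[0,0,0]],[1,[-0.003,0.03,0],[0,0,0]],[1,[0,0,0],[0,0,0]],[1,[0,0,0],[0,0,0]],[1,[0,0,0],[0,0,0]]]'
```

```text
time: 19.6
tool_pos: [0.4611, -0.1418, 0.1671]
ee_rot: [3.141, -0.0, 3.141]
wrist_force: [-0.2, 0.2, -1.3]
width: 0.0289
finger_force: 30.0
time: 20.4
tool_pos: [0.4611, 0.1782, 0.1672]
ee_rot: [-3.141, -0.0, 3.142]
wrist_force: [0.7, -0.3, -0.8]
width: 0.0287
finger_force: 30.0
time: 21.0
tool_pos: [0.4705, 0.2856, 0.1672]
ee_rot: [-3.141, -0.001, 3.141]
wrist_force: [-0.3, -0.2, -0.5]
width: 0.0283
finger_force: 30.0
```

```bash
python3 -m crank '[[1,[0,0.0115,0.03],[0,0,0]],[1,[0,0,0.03],[0,0,0]],[1,[0,0,0.02],[0,0,0]],[1,[0,0,0],[0,0,0]],[1,[0,0,0],[0,0,0]]]'
python3 - <<'E'
from bench import vision
from h import *
t=vision.snapshot("top");s=vision.snapshot("side")
A=np.hstack([cv2.resize(t["color"][150:270,110:270],(400,300)),cv2.resize(s["color"][90:210,160:320],(400,300))])
cv2.imwrite("pics/r2.png",A[:,:,::-1])
E
```

```text
time: 21.5
tool_pos: [0.4708, 0.2971, 0.0879]
ee_rot: [-3.142, 0.0, 3.14]
wrist_force: [-0.1, -0.6, 0.1]
width: 0.0288
finger_force: 30.0
```

View pics/r2.png

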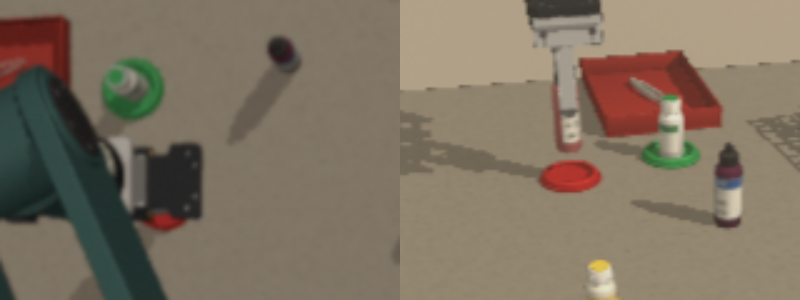

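The red bottle hangs upright at (569,130), in line above the red stand at (571,176). Lowering it.

```bash
python3 -m crank '[[1,[0,0,0.015],[0,0,0]],[1,[0,0,0.012],[0,0,0]],[1,[0,0,0.005],[0,0,0]],[1,[0,0,0.003],[0,0,0]],[1,[0,0,0.001],[0,0,0]],[1,[0,0,0],[0,0,0]]]'
```

```text
time: 22.2
tool_pos: [0.4701, 0.2979, 0.0521]
ee_rot: [-3.141, -0.001, -3.141]
wrist_force: [-2.6, -2.5, 3.6]
width: 0.0289
finger_force: 30.0
```

```bash
python3 -m crank '[[0.8,[0,0,0],[0,0,0]],[0.5,[0,0,0],[0,0,0]],[0.3,[0,0,0],[0,0,0]],[0.3,[0,0,0],[0,0,0]],[0.3,[0,0,0],[0,0,0]],[0.3,[0,0,-0.02],[0,0,0]],[0.3,[0,0,-0.04],[0,0,0]],[0.3,[0,0,-0.04],[0,0,0]]]'; python3 -m crank '[[0.3,[0.02,0,-0.04],[0,0,0]],[0.3,[0.045,0,0],[0,0,0]],[0.3,[0.045,0,0],[0,0,0]],[0.3,[0.045,0,0],[0,0,0]],[0.3,[0.03,0.03,0],[0,0,0]],[0.3,[0,0.04,0],[0,0,0]],[0.3,[0,0.04,0],[0,0,0]],[0.3,[0,0,0],[0,0,0]]]'
python3 - <<'E'
from bench import vision
from h import *
t=vision.snapshot("top");s=vision.snapshot("side")
for col,tp,sp,h,st in(("yellow",(285,225),(241,195),.064,(.465,-.004)),("green",(158,181),(269,130),.077,(.5955,.334)),("blue",(348,178),(315,235),.066,(.5865,-.180))):
    p=pix(t,[*st,h]);q=pix(s,[*st,h]); m=[]
    for c,(u,v) in((t,p),(s,q)): m.append((u,v))
    print(col,p,q)
    # sticker: smaller blob is inside the ring of same colour
    hsv=cv2.cvtColor(t["color"],cv2.COLOR_RGB2HSV);w=np.zeros((420,560),'uint8');cv2.circle(w,(int(p[0]),int(p[1])),5,255,-1)
    b=blob(s,col,int(q[0]),int(q[1]),6,60); print(b and plane(s,*b[1],h).round(4))
A=np.hstack([cv2.resize(t["color"][150:270,130:430],(750,300)),])
B=cv2.resize(s["color"][110:370,190:390],(0,0),fx=1.15,fy=1.15)
C=np.zeros((300+B.shape[0],750,3),'uint8');C[:300]=A;C[300:,:B.shape[1]]=B;D=cv2.resize(s["color"][120:200,190:310],(450,300));C[300:300+299,300:750]=D[:C.shape[0]-300][:299]
cv2.imwrite("pics/end.png",C[:600,:,::-1])
E
```

```text
time: 23.0
tool_pos: [0.4699, 0.2978, 0.1514]
ee_rot: [-3.141, -0.002, 3.142]
wrist_force: [-0.2, 0.5, 0.2]
width: 0.0657
finger_force: 0.0
time: 23.8
tool_pos: [0.2847, 0.4113, 0.1905]
ee_rot: [3.141, -0.001, -3.137]
wrist_force: [0.1, 0.0, -1.1]
width: 0.0658
finger_force: 0.0
yellow [284.65873843 227.13258215] [239.72996763 194.790662  ]
[ 0.4634 -0.0056  0.064 ]
green [155.19551694 180.68096194] [268.00348233 127.86825289]
[0.5924 0.3293 0.077 ]
blue [349.63767514 179.62790741] [316.74637288 233.91708879]
[ 0.5841 -0.1815  0.066 ]
```

View pics/end.png

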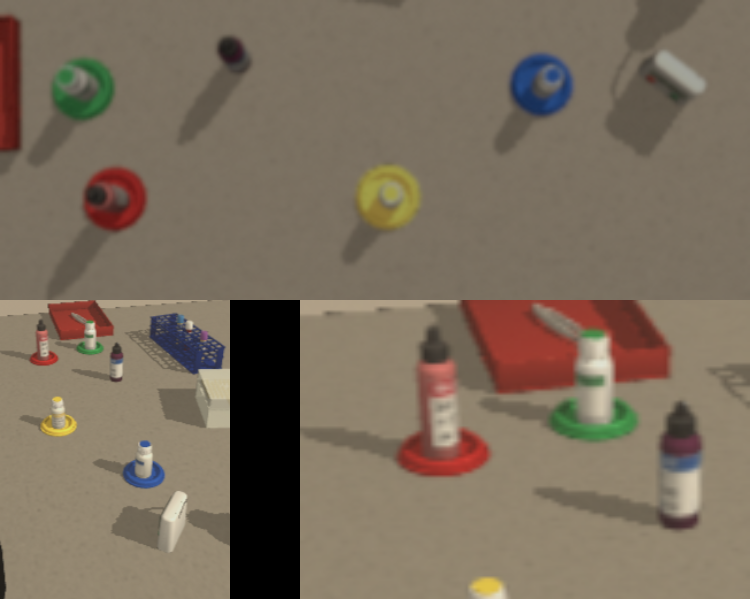

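All four bottles stand upright in their own wells, within about 5 mm of centre. The timer and the purple dropper are unmoved, so I'm handing the job in.

```bash
python3 -m crank '[[0.3,[0,0,0],[0,0,0]],[0.3,[0,0,0],[0,0,0]],[0.3,[0,0,0],[0,0,0]]]'; python3 -c "
from bench import robot
print(robot.close_job())"
```

```text
time: 24.2
tool_pos: [0.2859, 0.4073, 0.1919]
ee_rot: [3.141, 0.001, 3.14]
wrist_force: [-0.1, 0.3, 1.0]
width: 0.0657
finger_force: 0.0
the job is handed in; nothing more can be done
None
```

The three vials and the red dropper stand upright in the wells of their own colours, the timer and purple dropper look unmoved in the last pictures, and the job was handed in at about 24 s; no verdict came back.

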